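# Line up the hair rollers by thickness

### The job

Stand the four hair rollers upright on the four round marks of the wooden ledge, one on the middle of each mark, in order of thickness: the thinnest on the mark at the end where the orange twist timer stands, the thickest on the mark at the end where the brown dropper bottle stands. Do not push aside the timer, the dropper bottle or the two red-and-white hair clips.

Things in the scene. Friction and masses are not known exactly. Their poses are not given: they have to be found in the camera images.
- roller_yellow: yellow plastic hair roller: a ribbed open tube, 22 mm in outer diameter and 62 mm tall, the thinnest of the four; loose, starts standing upright on the worktop. It can be gripped anywhere across its outside as if solid. Origin: centre of its underside; z up along the tube
- roller_red: red plastic hair roller: a ribbed open tube, 30 mm in outer diameter and 62 mm tall, the second thinnest of the four; loose, starts standing upright on the worktop. It can be gripped anywhere across its outside as if solid. Origin: centre of its underside; z up along the tube
- roller_blue: blue plastic hair roller: a ribbed open tube, 38 mm in outer diameter and 62 mm tall, the second thickest of the four; loose, starts standing upright on the worktop. It can be gripped anywhere across its outside as if solid. Origin: centre of its underside; z up along the tube
- roller_green: green plastic hair roller: a ribbed open tube, 46 mm in outer diameter and 62 mm tall, the thickest of the four; loose, starts standing upright on the worktop. It can be gripped anywhere across its outside as if solid. Origin: centre of its underside; z up along the tube
- ledge: fixed low wooden ledge, 60 mm deep (x), 320 mm long (y), top 10 mm above the worktop; four printed black rings, 52 mm across, each with a centre dot, in a row at y = -112.5, -37.5, +37.5, +112.5 mm, x = 0. Origin: centre of its underside; x away from the robot, y along the row, z up. A wall shelf's front edge runs parallel to it, 90 mm beyond its centre line, underside 0.5 m above the worktop
- timer: round twist timer, white base and orange dial, 62 mm across, 37 mm tall, loose, standing on the worktop about 205 mm from the ledge's centre off one of its ends (either end, changes from start to start); it marks the end for the thinnest roller. Origin: centre of its underside
- dropper_bottle: brown glass dropper bottle with black cap, 33 mm across, 102 mm tall, loose, standing on the worktop about 205 mm from the ledge's centre off the other end; it marks the end for the thickest roller. Origin: centre of its underside
- clip_0: red-and-white sectioning hair clip, 18 x 96 mm, 15 mm tall, lying loose on the worktop between two of the rollers, its length (its y) across the rollers' row; to be left alone. Origin: centre of its underside
- clip_1: red-and-white sectioning hair clip, 18 x 96 mm, 15 mm tall, lying loose on the worktop between two of the rollers, its length (its y) across the rollers' row; to be left alone. Origin: centre of its underside
There are look-alikes about, which are no part of the job. Several things have the shape of the roller_yellow; the one meant has the colours described above.

How it is judged (in metres and radians):
At the end, for the whole second after the job is handed in: Each roller stands upright (within 0.1 rad) and at rest on the ledge, its axis within 14 mm, along and across the ledge, of its mark's centre; thinnest (yellow) at the timer's end, then red, then blue, thickest (green) at the dropper bottle's end (((y of timer in the frame of ledge above 0.1 m and y of roller_yellow in the frame of ledge between 0.0985 and 0.1265 m and y of roller_red in the frame of ledge between 0.0235 and 0.0515 m and y of roller_blue in the frame of ledge between -0.0515 and -0.0235 m and y of roller_green in the frame of ledge between -0.1265 and -0.0985 m) or (y of timer in the frame of ledge below -0.1 m and y of roller_yellow in the frame of ledge between -0.1265 and -0.0985 m and y of roller_red in the frame of ledge between -0.0515 and -0.0235 m and y of roller_blue in the frame of ledge between 0.0235 and 0.0515 m and y of roller_green in the frame of ledge between 0.0985 and 0.1265 m)) and x of roller_yellow in the frame of ledge between -0.014 and 0.014 m and z of roller_yellow in the frame of ledge between 0.006 and 0.014 m and angle between each of roller_yellow, roller_red, roller_blue, roller_green's own z axis and vertical below 0.1 rad and linear speed of each of roller_yellow, roller_red, roller_blue, roller_green below 0.02 m/s and angular speed of each of roller_yellow, roller_red, roller_blue, roller_green below 0.3 rad/s and x of roller_red in the frame of ledge between -0.014 and 0.014 m and z of roller_red in the frame of ledge between 0.006 and 0.014 m and x of roller_blue in the frame of ledge between -0.014 and 0.014 m and z of roller_blue in the frame of ledge between 0.006 and 0.014 m and x of roller_green in the frame of ledge between -0.014 and 0.014 m and z of roller_green in the frame of ledge between 0.006 and 0.014 m); the robot touches nothing.
It fails at once if the timer is pushed more than 30 mm from its place (distance of timer from where it was at the start of the episode above 0.03 m).
It fails at once if the dropper bottle is pushed more than 30 mm from its place (distance of dropper_bottle from where it was at the start of the episode above 0.03 m).
It fails at once if the first hair clip is pushed more than 30 mm from its place (distance of clip_0 from where it was at the start of the episode above 0.03 m).
It fails at once if the second hair clip is pushed more than 30 mm from its place (distance of clip_1 from where it was at the start of the episode above 0.03 m).
It also fails if it takes over 96 s, if anything falls off the work surface, if the arm or the gripper's body presses on something with over 40 N, if the wrist force passes 120 N, or if a joint passes its speed limit or range.

### The arm

A 6-joint arm with a two-finger parallel gripper is mounted at the origin on a cart in front of the work surface, level with it; the furniture and walls round the work are solid. World frame = base frame: x ahead of the robot, y to its left, z up, the work surface at z = 0. Lengths are in mm, angles in rad, forces in N, time in s.
With the tool pointing down it reaches from about 350 to 800 mm from the base axis. Payload 7.3 kg.
Tool frame: the origin (TCP) lies between the finger pads; the fingertips stand 11 mm ahead of it and the grasp point (between the pads) lies 8 mm behind it; z points along the fingers, y is the line along which they close (so a half turn about z gives the same grasp; the last joint's range is limited). The gripper opens to 85 mm and grips with 20 to 120 N. Pads are 22 mm wide; open, the fingers measure 114 mm over their backs; the gripper's body (76 mm by 85 mm) begins 54 mm behind the grasp point. The pads swing forward as they close: fully open they stand 13 mm farther back than shut.
Start: joints at [1.092, 0.342, 1.524, -0, 1.275, -0.146], TCP at [171.498, 496.218, 242.322] pointing down, gripper open.
Joint ranges: [-2.53, 2.53], [-0.77, 2.02], [0.04, 2.7], [-1, 4.14], [0.28, 2.66], [-3.11, 3.11]. Speed limits (rad/s): [2.57, 2.57, 3.14, 3.14, 3.14, 3.14].

### API

Orientations are given as a unit quaternion [w, x, y, z].
In Python, from workcell import sensors, cams, workorder gives the robot as it stands. The module is installed in compiled form; this text tells all that it offers.
- The arm moves only by the shell command python3 -m handwheel 'ROWS' [FORCE]. ROWS is JSON, a list of rows, each a list of 7 numbers: the shift along the world's x, y, z in m, then the turn, a rotation vector about the world's x, y, z in rad, then the finger opening in m, from 0 to 0.0854. A call has exactly 8 rows; each row shifts and turns the commanded pose from where the row before left it; what a row does not reach is not made up. A row lasts 1/8 s, in which the tool goes at most 62.5 mm and 10.7 degrees, less where a joint would pass 70% of its speed; a pose out of reach is approached as far as the arm can. A call with a gripper value outside its range is refused whole. The fingers move at their own pace and stop on an object; FORCE is the grip in N (left out, the last holds). Time passes only in rows, so rows that do not move let the fingers close, or fill a call up. It gives the time, the measured TCP pose, the force, the opening and the grip force at its end, in the units of the state.
- sensors.read_state(): the state, without advancing time (a new reading comes with each control period).
- cams.snapshot(name): name is "scene" or "side" or "wrist"; returns a dict with "image" (384x512x3 uint8, red, green, blue), "intrinsics" (3x3 intrinsics, pixels), "R" (3x3) and "t" (3): a world point X has camera coordinates R X + t. Camera axes: x right, y down, z forward; pixel columns grow to the right and rows downward; lengths in mm; the calibration is good to about 2 mm. A picture is of the moment at which its call begins. There is no depth.
- workorder.job_done(): hands the job in; it is judged then, once.
The state is a dict: "t": time; "qpos": joint angles; "qd": joint speeds; "joint_torque": joint torques, N m; "ee_pos": TCP position; "tool_rot": TCP orientation; "force": force on the tool from outside, world axes, zero at the start; "moment": the same for the moment, N m; "gripper_width": finger opening in mm; "gripper_force": force on a finger pad.
Only numpy, scipy, OpenCV 4.12 (cv2) and the standard library are available. Lean on these libraries where they do the work, as an engineer would, in place of code of your own. Each camera call takes 0.05 s, during which the arm holds its last target. There are 200 camera calls.

## Working session

There is one attempt and no reset: what is moved stays moved. The work goes in short steps, Python scripts to look and compute and a shell command to move; the robot and the scene stay as the last step left them, time stands still between calls to the robot, and variables do not carry over. Pictures are saved under pics/ and viewed, at most 14 in all, crops included, and the job is handed in when it is done.

```bash
mkdir -p pics; cat > h.py <<'E'
import numpy as np, cv2
from workcell import sensors, cams, workorder
def snap(n,f=None):
    s=cams.snapshot(n)
    if f: cv2.imwrite('pics/'+f,cv2.cvtColor(s['image'],cv2.COLOR_RGB2BGR))
    return s
def ray(s,u,v,z):
    K,R,t=(np.array(s[k],float) for k in('intrinsics','R','t'))
    d=R.T@np.linalg.solve(K,[u,v,1]); c=-R.T@t.ravel()
    return c+d*(z-c[2])/d[2]
def proj(s,X):
    K,R,t=(np.array(s[k],float) for k in('intrinsics','R','t'))
    p=K@(R@np.array(X,float)+t.ravel()); return p[:2]/p[2]
E
python3 - <<'E'
from h import *
import pickle
ims=[];S={}
for n in('scene','side'):
    S[n]=snap(n,n+'0.png'); s=S[n]; print(n,-np.array(s['R']).T@np.ravel(s['t']))
pickle.dump(S,open('s0.pkl','wb'))
r=sensors.read_state(); print(r['ee_pos'],r['tool_rot'],r['gripper_width'],r['t'])
E
```

```text
scene [ 127.21584304 -437.3060215   513.19931929]
side [-5.25626749e-01  9.72575019e+02  7.36608575e+02]
[171.32484204 495.89787627 241.72187086] [-2.07819286e-04  1.65623364e-01  9.86188851e-01 -6.39661704e-04] 85.41540926915799 0.1
```

View pics/scene0.png

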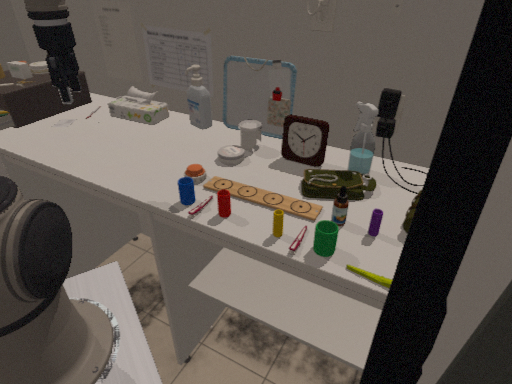

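View pics/side0.png

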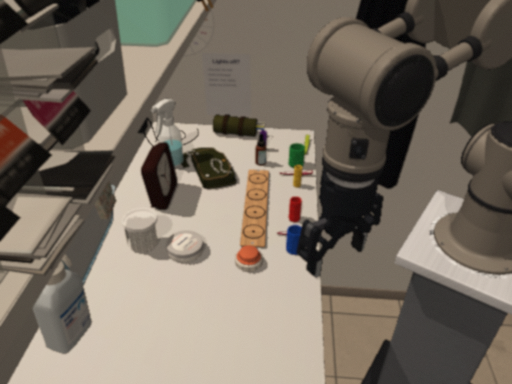

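The scene view shows, left to right: blue roller (187,191), red (224,204), yellow (278,223) and green (325,238). The ledge rings are at about (223,185), (248,191), (273,199) and (301,207). The timer (195,174) is at the left end and the dropper bottle (340,208) at the right end.

Candidates for roller_yellow: the yellow tube (278,223), the purple tube (375,222) and the yellow-green strip (370,275). I choose (278,223). The side view agrees: blue (294,239), red (295,208), yellow (298,176), green (297,155).

```bash
python3 - <<'E'
from h import *
import pickle
S=pickle.load(open('s0.pkl','rb'))
H={'yellow':((22,30),150),'red':((0,5),150),'blue':((105,122),150),'green':((55,85),120),'orange':((5,14),150)}
approx={'scene':{'blue':(187,191),'red':(224,204),'yellow':(278,223),'green':(325,238),'orange':(195,170)},
'side':{'blue':(294,239),'red':(295,208),'yellow':(298,176),'green':(297,155),'orange':(248,256)}}
for n,s in S.items():
    hsv=cv2.cvtColor(s['image'],cv2.COLOR_RGB2HSV)
    for c,a in approx[n].items():
        h0=hsv[a[1],a[0]]; 
        m=((np.abs((hsv[...,0].astype(int)-int(h0[0])+90)%180-90)<7)&(hsv[...,1]>110)&(hsv[...,2]>40)).astype(np.uint8)
        N,L,st,ce=cv2.connectedComponentsWithStats(m)
        l=L[a[1],a[0]]
        if l==0: print(n,c,h0,'miss');continue
        z=30 if c=='orange' else 31
        x,y,w,hh,A=st[l]
        print(n,c,h0,st[l],ce[l].round(1),'bboxmid',ray(s,x+w/2-.5,y+hh/2-.5,z).round(0),'cen',ray(s,*ce[l],z).round(0))
s=S['scene']
for u,v in[(223,185),(248,191),(273,199),(301,207)]: print(ray(s,u,v,10).round(0))
s=S['side']
for u,v in[(253,231),(254.5,212),(257,194),(258,178)]: print(ray(s,u,v,10).round(0))
c1=cv2.resize(S['scene']['image'][150:290,160:400],None,fx=3,fy=3,interpolation=2)
cv2.imwrite('pics/crop1.png',c1[...,::-1])
E
```

```text
scene blue [108 218  76] [178 177  17  28 379] [186.5 190.5] bboxmid [353. 285.  31.] cen [354. 285.  31.]
scene red [  2 219  92] [217 189  14  29 328] [223.8 202.8] bboxmid [410. 188.  31.] cen [411. 189.  31.]
scene yellow [ 23 214 100] [273 208  11  29 263] [277.8 222.3] bboxmid [482.  61.  31.] cen [481.  60.  31.]
scene green [ 69 203  64] [314 221  24  36 704] [325.3 238. ] bboxmid [536. -36.  31.] cen [537. -35.  31.]
scene orange [ 10 189 150] [185 164  20  13 193] [194.5 170.3] bboxmid [412. 373.  30.] cen [411. 372.  30.]
side blue [110 210  85] [287 226  15  28 327] [293.2 238.7] bboxmid [354. 286.  31.] cen [357. 285.  31.]
side red [  1 225 109] [289 197  13  25 274] [294.6 208.8] bboxmid [410. 188.  31.] cen [411. 188.  31.]
side yellow [ 20 199 123] [293 165  10  22 171] [297.2 175.4] bboxmid [480.  56.  31.] cen [481.  56.  31.]
side green [ 65 174  69] [289 144  15  22 255] [296.  154.4] bboxmid [539. -36.  31.] cen [539. -36.  31.]
side orange [  8 179 199] [ 237  170   32   95 1553] [253.8 220.5] bboxmid [479. 275.  30.] cen [469. 284.  30.]
[459. 292.  10.]
[502. 231.  10.]
[539. 167.  10.]
[579. 103.  10.]
[461. 297.  10.]
[500. 236.  10.]
[538. 169.  10.]
[578. 105.  10.]
```

View pics/crop1.png

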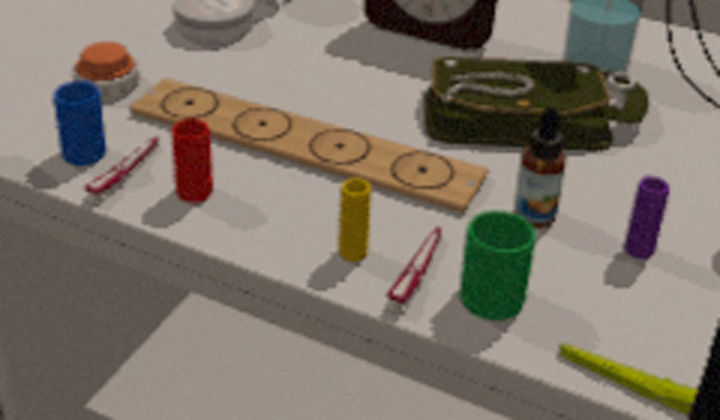

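The crop confirms the yellow tube at crop (354,220). The ring dots are at crop (189,102), (263,123), (340,146) and (422,170), and clips lie between blue and red and between yellow and green. I'll grip across the row, closing along the ledge's x, at yaw 0.556. The marks are about (460,295), (500,232), (539,168) and (579,104).

```bash
python3 -m handwheel '[[0.035,-0.05,-0.01,0,0,-0.085,0.06],[0.035,-0.05,-0.01,0,0,-0.085,0.06],[0.035,-0.05,-0.01,0,0,-0.085,0.06],[0.035,-0.05,-0.01,0,0,-0.085,0.06],[0.035,-0.05,-0.01,0,0,-0.085,0.06],[0.035,-0.05,-0.01,0,0,-0.085,0.06],[0.035,-0.05,-0.01,0,0,-0.085,0.06],[0.035,-0.05,-0.01,0,0,-0.085,0.06]]' 40
python3 - <<'E'
from h import *
import pickle
S=pickle.load(open('s0.pkl','rb'));s=S['scene']
for u,v in[(303.3,196.7),(330,198),(360,198)]: print(ray(s,u,v,0).round(0))
s=S['side']
for u,v in[(236,183),(210,187)]: print(ray(s,u,v,0).round(0))
w=snap('wrist','w1.png');print(sensors.read_state()['ee_pos'],sensors.read_state()['tool_rot'])
for p in[(481,58,62),(539,168,10),(579,104,10),(500,232,10)]: print(proj(w,p))
E
```

```text
t: 1.1
ee_pos: [452.3, 94.4, 161.9]
tool_rot: [-0.0, 0.486, 0.874, 0.0]
force: [0.6, 0.9, -0.3]
gripper_width: 60.0
gripper_force: 0.0
[621. 147.   0.]
[677. 107.   0.]
[744.  67.   0.]
[622. 150.   0.]
[669. 207.   0.]
[456.10670534  88.95463308 160.94087214] [ 1.61505533e-03  4.89328933e-01  8.72097516e-01 -7.13881146e-04]
[260.82157085 242.32362481]
[364.19393806 163.74735795]
[356.85400286 230.92933597]
[373.53298579  86.39517014]
```

View pics/w1.png

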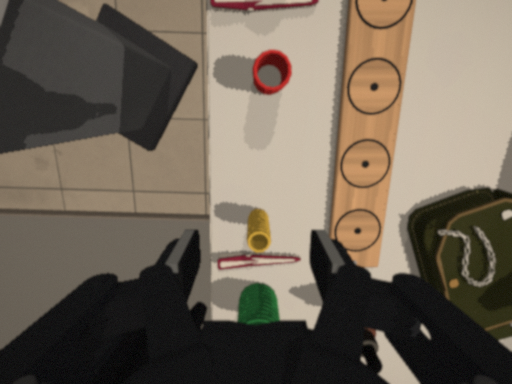

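The wrist view shows the yellow tube's top at (260,242), as predicted, and the dots at (374,86), (365,163) and (357,230), all within a pixel. Moving over the yellow roller.

```bash
python3 -m handwheel '[[0.015,-0.019,-0.02,0,0,0,0.05],[0.0145,-0.019,-0.02,0,0,0,0.05],[0,0,-0.01,0,0,0,0.05],[0,0,-0.01,0,0,0,0.05],[0,0,0,0,0,0,0.05],[0,0,0,0,0,0,0.05],[0,0,0,0,0,0,0.05],[0,0,0,0,0,0,0.05]]' 40
cat > m.py <<'E'
from h import *
w=snap('wrist'); st=sensors.read_state(); print(st['ee_pos'].round(1) if hasattr(st['ee_pos'],'round') else st['ee_pos'])
hsv=cv2.cvtColor(w['image'],cv2.COLOR_RGB2HSV)
for c,h in dict(yellow=23,red=1,blue=109,green=67).items():
    m=((np.abs((hsv[...,0].astype(int)-h+90)%180-90)<8)&(hsv[...,1]>120)&(hsv[...,2]>40)).astype(np.uint8)
    N,L,s,ce=cv2.connectedComponentsWithStats(m)
    for i in range(1,N):
        x,y,a,b,A=s[i]
        if A>150: print(c,s[i],'mid62',ray(w,x+a/2-.5,y+b/2-.5,62).round(0),'mid31',ray(w,x+a/2-.5,y+b/2-.5,31).round(0))
E
python3 m.py
```

```text
t: 2.15
ee_pos: [481.2, 58.4, 102.7]
tool_rot: [0.0, 0.485, 0.875, 0.0]
force: [0.5, 0.0, 0.0]
gripper_width: 49.9
gripper_force: 0.0
[481.1  58.3 102.6]
yellow [ 236  183   32   52 1332] mid62 [474.  64.  62.] mid31 [480.  55.  31.]
yellow [470 206  13  30 209] mid62 [605. 136.  62.] mid31 [635. 139.  31.]
yellow [ 484  215   28  113 2086] mid62 [646. 116.  62.] mid31 [683. 116.  31.]
yellow [489 313  21  19 161] mid62 [679.  86.  62.] mid31 [722.  80.  31.]
red [246   0  43  25 826] mid62 [422. 165.  62.] mid31 [418. 173.  31.]
red [209 243  92   7 305] mid62 [491.  42.  62.] mid31 [499.  28.  31.]
green [ 228  280   50   45 1805] mid62 [513.   3.  62.] mid31 [526. -18.  31.]
```

```bash
python3 -m handwheel '[[0,0,-0.018,0,0,0,0.05],[0,-0.001,-0.018,0,0,0,0.05],[0,0,-0.018,0,0,0,0.05],[0,0,-0.017,0,0,0,0.05],[0,0,0,0,0,0,0.01],[0,0,0,0,0,0,0.01],[0,0,0,0,0,0,0.01],[0,0,0,0,0,0,0.01]]' 40
```

```text
t: 3.2
ee_pos: [481.3, 57.2, 31.9]
tool_rot: [0.001, 0.485, 0.875, 0.0]
force: [0.2, -0.2, -0.0]
gripper_width: 21.1
gripper_force: 39.0
```

```bash
python3 -m handwheel '[[0,0,0.025,0,0,0,0.01],[0,0,0.035,0,0,0,0.01],[-0.003,0.030,0.01,0,0,0,0.01],[-0.004,0.048,0,0,0,0,0.01],[-0.004,0.050,0,0,0,0,0.01],[-0.004,0.050,0,0,0,0,0.01],[-0.004,0.040,0,0,0,0,0.01],[-0.002,0.020,0,0,0,0,0.01]]' 40
python3 -m handwheel '[[0,0,0,0,0,0,0.01],[0,0,-0.01,0,0,0,0.01],[0,0,-0.02,0,0,0,0.01],[0,0,-0.015,0,0,0,0.01],[0,0,0,0,0,0,0.01],[0,0,0,0,0,0,0.01],[0,0,0,0,0,0,0.01],[0,0,0,0,0,0,0.01]]' 40
python3 - <<'E'
from h import *
s=snap('side');a=s['image'][160:280,180:320];b=snap('wrist','w2.png')['image']
cv2.imwrite('pics/c2.png',np.hstack([cv2.resize(a,(448,384),interpolation=2),b[:,130:430]])[...,::-1])
E
```

```text
t: 4.2
ee_pos: [459.5, 297.1, 101.5]
tool_rot: [0.0, 0.484, 0.875, 0.0]
force: [0.2, 0.1, 0.1]
gripper_width: 21.2
gripper_force: 39.2
t: 5.2
ee_pos: [460.2, 295.4, 56.9]
tool_rot: [0.0, 0.485, 0.875, 0.0]
force: [0.4, 0.4, -0.5]
gripper_width: 21.2
gripper_force: 39.2
```

View pics/c2.png

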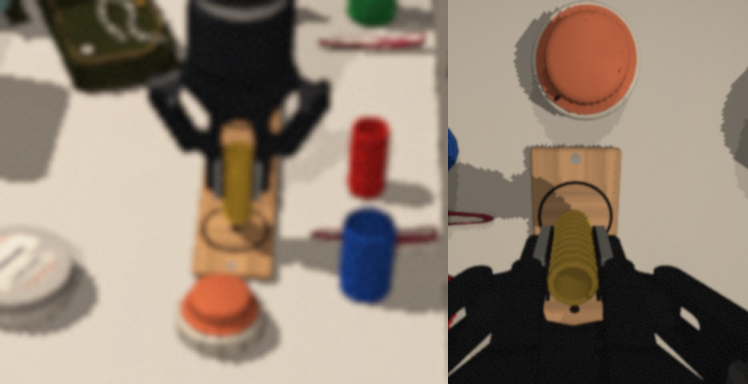

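The left crop shows yellow held upright with its underside by the ring centre at (235,228). In the wrist view its foot (573,213) sits at the ring centre (575,213). Lowering and releasing.

```bash
python3 -m handwheel '[[0,0,-0.006,0,0,0,0.01],[0,0,-0.005,0,0,0,0.01],[0,0,-0.0035,0,0,0,0.01],[0,0,0,0,0,0,0.01],[0,0,0,0,0,0,0.01],[0,0,0,0,0,0,0.023],[0,0,0,0,0,0,0.03],[0,0,0,0,0,0,0.045]]' 40
python3 -m handwheel '[[0,0,0,0,0,0,0.05],[0,0,0.01,0,0,0,0.055],[0,0,0.03,0,0,0,0.055],[0,0,0.04,0,0,0,0.055],[-0.012,-0.025,0,0,0,0,0.055],[-0.015,-0.035,0,0,0,0,0.055],[-0.015,-0.035,0,0,0,0,0.055],[-0.008,-0.013,0,0,0,0,0.055]]' 40
python3 m.py
```

```text
t: 6.3
ee_pos: [460.0, 295.2, 41.8]
tool_rot: [0.0, 0.485, 0.874, 0.0]
force: [0.1, -0.8, 0.2]
gripper_width: 45.0
gripper_force: 0.0
t: 7.3
ee_pos: [409.4, 186.0, 122.5]
tool_rot: [0.0, 0.486, 0.874, 0.0]
force: [0.2, 0.3, 0.3]
gripper_width: 54.8
gripper_force: 0.0
[408.7 185.5 122.3]
yellow [ 360   97   70   39 2102] mid62 [453. 292.  62.] mid31 [466. 299.  31.]
yellow [469 307  43  45 773] mid62 [633. 200.  62.] mid31 [676. 193.  31.]
red [372   0  63  20 819] mid62 [417. 342.  62.] mid31 [424. 358.  31.]
red [195 109  83  17 423] mid62 [364. 235.  62.] mid31 [362. 234.  31.]
red [ 237  173   40   56 1689] mid62 [406. 193.  62.] mid31 [412. 184.  31.]
blue [ 233    7   59   74 2289] mid62 [355. 282.  62.] mid31 [352. 288.  31.]
```

```bash
python3 -m handwheel '[[0.001,0.001,-0.022,0,0,0,0.055],[0,0,-0.025,0,0,0,0.055],[0,0,-0.025,0,0,0,0.055],[0,0,-0.018,0,0,0,0.055],[0,0,0,0,0,0,0.02],[0,0,0,0,0,0,0.02],[0,0,0,0,0,0,0.02],[0,0,0,0,0,0,0.02]]' 40
```

```text
t: 8.35
ee_pos: [411.4, 188.4, 32.4]
tool_rot: [0.0, 0.485, 0.874, 0.0]
force: [-0.2, 0.4, -0.2]
gripper_width: 28.9
gripper_force: 39.4
```

```bash
python3 -m handwheel '[[0,0,0.02,0,0,0,0.02],[0,0,0.035,0,0,0,0.02],[0.015,0.0075,0.015,0,0,0,0.02],[0.03,0.015,0,0,0,0,0.02],[0.028,0.0135,0,0,0,0,0.02],[0.0155,0.0075,0,0,0,0,0.02],[0,0,0,0,0,0,0.02],[0,0,-0.02,0,0,0,0.02]]' 40
python3 -m handwheel '[[0,0,-0.02,0,0,0,0.02],[0,0,-0.01,0,0,0,0.02],[0,0,-0.006,0,0,0,0.02],[0,0,-0.0035,0,0,0,0.02],[0,0,0,0,0,0,0.02],[0,0,0,0,0,0,0.031],[0,0,0,0,0,0,0.04],[0,0,0,0,0,0,0.05]]' 40
python3 -m handwheel '[[0,0,0,0,0,0,0.06],[0,0,0.01,0,0,0,0.06],[0,0,0.03,0,0,0,0.06],[0,0,0.04,0,0,0,0.06],[-0.04,0.015,0,0,0,0,0.06],[-0.045,0.018,0,0,0,0,0.06],[-0.04,0.014,0,0,0,0,0.06],[-0.021,0.006,0,0,0,0,0.06]]' 40
python3 m.py
```

```text
t: 9.35
ee_pos: [499.7, 231.7, 82.8]
tool_rot: [0.001, 0.485, 0.875, 0.001]
force: [-0.3, 0.2, -0.1]
gripper_width: 29.1
gripper_force: 39.6
t: 10.35
ee_pos: [499.6, 231.8, 42.5]
tool_rot: [0.0, 0.485, 0.874, 0.0]
force: [0.2, 0.1, -0.2]
gripper_width: 49.8
gripper_force: 0.0
t: 11.35
ee_pos: [351.9, 285.2, 123.0]
tool_rot: [0.0, 0.484, 0.875, 0.0]
force: [0.4, -0.1, 0.8]
gripper_width: 60.0
gripper_force: 0.0
[350.2 285.3 122.8]
yellow [ 343  227   55   56 1628] mid62 [446. 301.  62.] mid31 [468. 294.  31.]
red [ 348  105   67   66 3335] mid62 [397. 375.  62.] mid31 [410. 380.  31.]
red [199 232  47   9 178] mid62 [342. 254.  62.] mid31 [346. 239.  31.]
red [360 327  29  43 881] mid62 [506. 232.  62.] mid31 [537. 214.  31.]
blue [ 232  172   49   63 2081] mid62 [350. 290.  62.] mid31 [355. 281.  31.]
```

```bash
python3 -m handwheel '[[0,0,-0.022,0,0,0,0.062],[0,0,-0.025,0,0,0,0.062],[0,0,-0.025,0,0,0,0.062],[0,0,-0.018,0,0,0,0.062],[0,0,0,0,0,0,0.03],[0,0,0,0,0,0,0.03],[0,0,0,0,0,0,0.03],[0,0,0,0,0,0,0.03]]' 40
```

```text
t: 12.4
ee_pos: [353.9, 284.9, 32.9]
tool_rot: [0.0, 0.485, 0.874, 0.001]
force: [-0.4, 0.4, 1.0]
gripper_width: 36.8
gripper_force: 40.0
```

```bash
python3 -m handwheel '[[0,0,0.02,0,0,0,0.03],[0,0,0.045,0,0,0,0.03],[0.015,-0.0095,0.025,0,0,0,0.03],[0.04,-0.025,0,0,0,0,0.03],[0.045,-0.0285,0,0,0,0,0.03],[0.045,-0.0285,0,0,0,0,0.03],[0.030,-0.019,0,0,0,0,0.03],[0.0105,-0.0062,0,0,0,0,0.03]]' 40
python3 -m handwheel '[[0,0,0,0,0,0,0.03],[0,0,0,0,0,0,0.03],[0,0,-0.02,0,0,0,0.03],[0,0,-0.03,0,0,0,0.03],[0,0,-0.02,0,0,0,0.03],[0,0,-0.006,0,0,0,0.03],[0,0,-0.0035,0,0,0,0.03],[0,0,0,0,0,0,0.03]]' 40
python3 -m handwheel '[[0,0,0,0,0,0,0.039],[0,0,0,0,0,0,0.045],[0,0,0,0,0,0,0.055],[0,0,0,0,0,0,0.062],[0,0,0.01,0,0,0,0.062],[0,0,0.03,0,0,0,0.062],[0,0,0.04,0,0,0,0.07],[0,-0.03,0,0,0,0,0.07]]' 40
python3 -m handwheel '[[0,-0.04,0,0,0,0,0.07],[0,-0.04,0,0,0,0,0.07],[0,-0.04,0,0,0,0,0.07],[0,-0.035,0,0,0,0,0.07],[-0.001,-0.0192,0,0,0,0,0.07],[0,0,0,0,0,0,0.07],[0,0,0,0,0,0,0.07],[0,0,0,0,0,0,0.07]]' 40
python3 m.py
```

```text
t: 13.4
ee_pos: [540.4, 166.7, 122.4]
tool_rot: [0.0, 0.486, 0.874, 0.0]
force: [-0.7, 0.2, -0.8]
gripper_width: 37.4
gripper_force: 40.1
t: 14.4
ee_pos: [539.2, 168.3, 43.5]
tool_rot: [0.0, 0.485, 0.875, 0.0]
force: [0.8, -0.2, -0.8]
gripper_width: 37.0
gripper_force: 40.1
t: 15.4
ee_pos: [541.1, 139.3, 126.9]
tool_rot: [0.003, 0.484, 0.875, 0.002]
force: [-0.6, -0.0, -0.7]
gripper_width: 69.8
gripper_force: 0.0
t: 16.4
ee_pos: [538.0, -35.0, 122.9]
tool_rot: [-0.0, 0.484, 0.875, 0.0]
force: [-0.5, 0.4, -0.7]
gripper_width: 69.9
gripper_force: 0.0
[538.  -35.1 122.8]
yellow [484  63  13  34 206] mid62 [618. 121.  62.] mid31 [638. 136.  31.]
yellow [498  68  14 122 892] mid62 [649. 104.  62.] mid31 [673. 117.  31.]
yellow [501 190  11  27 172] mid62 [690.  67.  62.] mid31 [720.  73.  31.]
yellow [390 341  39  43 897] mid62 [728. -83.  62.] mid31 [ 765. -101.   31.]
red [199 117  92  17 440] mid62 [499.  13.  62.] mid31 [499.  11.  31.]
red [375 186  39  19 167] mid62 [617.  28.  62.] mid31 [636.  29.  31.]
green [ 225  165   59   71 2419] mid62 [533. -29.  62.] mid31 [538. -38.  31.]
```

```bash
python3 -m handwheel '[[0,-0.001,-0.022,0,0,0,0.07],[0,0,-0.025,0,0,0,0.07],[0,0,-0.025,0,0,0,0.07],[0,0,-0.018,0,0,0,0.07],[0,0,0,0,0,0,0.038],[0,0,0,0,0,0,0.038],[0,0,0,0,0,0,0.038],[0,0,0,0,0,0,0.038]]' 40
```

```text
t: 17.45
ee_pos: [538.3, -37.2, 33.5]
tool_rot: [0.001, 0.485, 0.875, 0.0]
force: [0.3, 0.3, 0.0]
gripper_width: 44.9
gripper_force: 40.8
```

```bash
python3 -m handwheel '[[0,0,0.02,0,0,0,0.038],[0,0,0.045,0,0,0,0.038],[0,0.01,0.025,0,0,0,0.038],[0,0.03,0,0,0,0,0.038],[0.005,0.04,0,0,0,0,0.038],[0.013,0.035,0,0,0,0,0.038],[0.015,0.02,0,0,0,0,0.038],[0.008,0.0067,0,0,0,0,0.038]]' 40
python3 -m handwheel '[[0,0,0,0,0,0,0.038],[0,0,0,0,0,0,0.038],[0,0,-0.02,0,0,0,0.038],[0,0,-0.03,0,0,0,0.038],[0,0,-0.02,0,0,0,0.038],[0,0,-0.006,0,0,0,0.038],[0,0,-0.0035,0,0,0,0.038],[0,0,0,0,0,0,0.038]]' 40
python3 -m handwheel '[[0,0,0,0,0,0,0.046],[0,0,0,0,0,0,0.05],[0,0,0,0,0,0,0.055],[0,0,0,0,0,0,0.06],[0,0,0.01,0,0,0,0.06],[0,0,0.03,0,0,0,0.06],[0,0,0.04,0,0,0,0.06],[-0.03,0,0,0,0,0,0.06]]' 40
python3 -m handwheel '[[-0.05,0,0,0,0,0,0.06],[-0.05,0,0,0,0,0,0.06],[-0.03,0,0,0,0,0,0.06],[0,0,0,0,0,0,0.06],[0,0,0,0,0,0,0.06],[0,0,0,0,0,0,0.06],[0,0,0,0,0,0,0.06],[0,0,0,0,0,0,0.06]]' 40
python3 - <<'E'
from h import *
a=snap('scene')['image'][140:270,160:380];b=snap('side')['image'][120:280,180:330]
cv2.imwrite('pics/c3.png',np.hstack([cv2.resize(a,(440,400)),cv2.resize(b,(360,400))])[...,::-1])
E
```

```text
t: 18.45
ee_pos: [579.4, 105.6, 123.0]
tool_rot: [0.0, 0.484, 0.875, 0.0]
force: [0.3, -0.5, -0.3]
gripper_width: 44.8
gripper_force: 41.0
t: 19.45
ee_pos: [579.3, 104.3, 43.9]
tool_rot: [0.0, 0.485, 0.874, 0.0]
force: [0.4, 0.2, -0.5]
gripper_width: 45.3
gripper_force: 41.0
t: 20.45
ee_pos: [552.2, 104.5, 127.3]
tool_rot: [0.004, 0.485, 0.874, 0.002]
force: [0.3, -0.3, -1.1]
gripper_width: 60.2
gripper_force: 0.0
t: 21.45
ee_pos: [419.2, 104.5, 123.2]
tool_rot: [-0.0, 0.485, 0.874, -0.0]
force: [0.6, 0.5, -0.0]
gripper_width: 60.1
gripper_force: 0.0
```

View pics/c3.png

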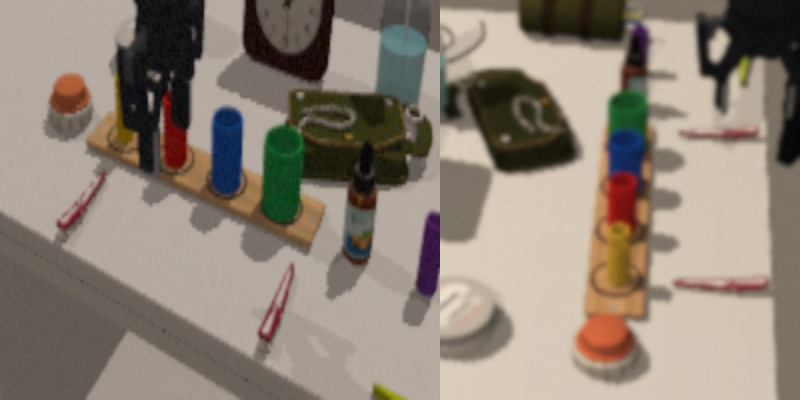

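All four rollers stand upright and centred in their rings. In the right crop, yellow is at (618,260) by the timer, then red (622,205), blue (627,160) and green (627,115) by the bottle. The clips, timer and bottle haven't moved, and the gripper is clear.

```bash
python3 -c "
from workcell import workorder; print(workorder.job_done())"
```

```text
the job is handed in; nothing more can be done
None
```

The job is handed in: all four rollers stand upright on their marks, yellow, red, blue, green from the timer's end to the dropper bottle's end, with the timer, bottle and clips left in place as far as the last pictures show; the hand-in gave no verdict.

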